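# Put returned medicines back into their stock boxes

### The arm

A 7-joint arm with a two-finger parallel gripper is mounted at the origin on the work surface. World frame = base frame: x ahead of the robot, y to its left, z up, the work surface at z = 0. Lengths are in m, angles in rad, forces in N, time in s.
With the tool pointing down it reaches from about 0.4 to 0.85 m from the base axis. Payload 4.5 kg.
Tool frame: the origin (TCP) lies at the very end of the fingers, on their centre line; the grasp point (between the pads) lies 19 mm behind it; z points along the fingers, y is the line along which they close (so a half turn about z gives the same grasp; the last joint's range is limited). The gripper opens to 88 mm and grips with 3 to 60 N. Pads are 18 mm wide; open, the fingers measure 123 mm over their backs; the gripper's body (75 mm by 187 mm) begins 45 mm behind the grasp point.
Start: joints at [-1.297, 0.689, -0.195, 1.565, 0.157, 0.902, -0.215], TCP at [0.148, 0.607, 0.239] pointing down, gripper open.
Joint ranges: [-3.01, 3.01], [-0.46, 2.08], [-1.47, 1.51], [0.13, 2.56], [-1, 4.14], [0.04, 2.09], [-2.66, 2.66]. Speed limits (rad/s): [2.57, 2.57, 3.14, 3.14, 3.14, 3.14, 3.14].

### API

Orientations are given as a unit quaternion [x, y, z, w].
In Python, from plant import r, optics gives the robot as it stands.
- The arm moves only by the tool servo_tool, never from a script. Its arguments are lists of equal length, an entry for each row: "translation": the shift along the tool's x, y, z in m, a list of three; "turn": the turn, a rotation vector about the tool's x, y, z in rad, a list of three. In form: {"translation": [[dx, dy, dz], ...], "turn": [[rx, ry, rz], ...]}. A call has 1 to 10 rows; each row shifts and turns the commanded pose from where the row before left it, along the tool's axes as they then stand; what a row does not reach is not made up. A row lasts 1/8 s, in which the tool goes at most 62.5 mm and 10.7 degrees, less where a joint would pass 70% of its speed; a pose out of reach is approached as far as the arm can. A call is refused whole if a number of a shift passes 0.0625 or a number of a turn 0.188, either way. A call with a gripper value outside its range is refused whole. "grip" is the opening, from 0 (shut) to 1 (fully open), set as the call begins (left out, the last holds). The fingers move at their own pace and stop on an object; "grip_force" is the grip in N (left out, the last holds). Time passes only in rows, so rows that do not move let the fingers close. It gives the time, the measured TCP pose, the force, the opening and the grip force at its end, in the units of the state.
- r.get_state(): the state, without advancing time (a new reading comes with each control period).
- optics.snapshot(name): name is "scene" or "top"; returns a dict with "img" (384x512x3 uint8, red, green, blue), "z_map" (384x512 float32, m along the optical axis (not along the pixel's ray), 0 where there is no reading), "mtx" (3x3 intrinsics, pixels), "k1" (the pictures are not rectified: a ray, as slopes to the right and down, at radius r is drawn at 1 + k1 r^2 times it, then the intrinsics apply), "R" (3x3) and "t" (3): a world point X has camera coordinates R X + t. Camera axes: x right, y down, z forward; pixel columns grow to the right and rows downward; lengths in m; the calibration is good to about 2 mm. A picture is of the moment at which its call begins.
- r.finish_job(): hands the job in; it is judged then, once.
The state is a dict: "clock": time; "q": joint angles; "qd": joint speeds; "joint_torque": joint torques, N m; "tool_pos": TCP position; "eef_rot": TCP orientation; "contact_force": force on the tool from outside, world axes, zero at the start; "moment": the same for the moment, N m; "opening": opening from 0.0 (shut) to 1.0 (fully open); "finger_force": force on a finger pad.
Only numpy, scipy, OpenCV 4.12 (cv2) and the standard library are available. Lean on these libraries where they do the work, as an engineer would, in place of code of your own. Each camera call takes 0.05 s, during which the arm holds its last target. There are 200 camera calls.

### The job

These five returned medicines go back into stock: put each into the stock box that already holds its own kind, on the box floor in the free space in front, with the bottles and the jar standing upright and the carton lying flat across the box like those behind it. Set them down rather than drop them, and do not knock over the hand-gel bottle.

Things in the scene. Friction and masses are not known exactly. Their poses are not given: they have to be found in the camera images.
- syrup: Brown glass medicine bottle with a black screw cap and a paper label: round body 40 mm in diameter up to 62 mm, shoulder, cap 27 mm in diameter from 80 mm to the top; 98 mm high, 130 g. Stands upright on the desk (z = 0) at the start. Origin: centre of its underside, z up its axis.
- drops_a: White plastic dropper bottle, round, 28 mm in diameter up to 44 mm, then a narrow neck and a pointed nozzle cap; 74 mm high, 25 g. One of two alike; both go in one box. Stands upright on the desk (z = 0) at the start. Origin: centre of its underside, z up its axis.
- drops_b: White plastic dropper bottle, round, 28 mm in diameter up to 44 mm, then a narrow neck and a pointed nozzle cap; 74 mm high, 25 g. One of two alike; both go in one box. Stands upright on the desk (z = 0) at the start. Origin: centre of its underside, z up its axis.
- jar: Low white plastic ointment jar with a screw lid: round, 52 mm in diameter, 42 mm high, 70 g. Stands upright on the desk (z = 0) at the start. Origin: centre of its underside, z up its axis.
- carton: White tablet carton with a grey band, 88 mm long (its x), 46 mm wide (its y), 22 mm thick (z), 35 g, closed and stiff. Lies flat on the desk (z = 0) at the start, at any yaw. Origin: centre of its underside.
- box_syrup: White box fixed on the desk, 155 deep (x) x 130 wide (y) mm, walls and floor 3 mm. Origin: centre of underside. Front (-x side, facing the robot) 32 mm high; back and rear half of the sides 55 mm. Stock, immovable, against the back wall: three of the brown bottles side by side, tops at 101 mm, front at x = 33 mm. The rest of the floor, forward to x = -74 mm and 124 mm wide, is free.
- box_drops: White box fixed on the desk, 155 deep (x) x 130 wide (y) mm, walls and floor 3 mm. Origin: centre of underside. Front (-x side, facing the robot) 32 mm high; back and rear half of the sides 55 mm. Stock, immovable, against the back wall: four dropper bottles in a row, tops at 77 mm, front at x = 45 mm. The rest of the floor, forward to x = -74 mm and 124 mm wide, is free.
- box_jar: White box fixed on the desk, 155 deep (x) x 130 wide (y) mm, walls and floor 3 mm. Origin: centre of underside. Front (-x side, facing the robot) 32 mm high; back and rear half of the sides 55 mm. Stock, immovable, against the back wall: two of the low white jars side by side, tops at 45 mm, front at x = 21 mm. The rest of the floor, forward to x = -74 mm and 124 mm wide, is free.
- box_carton: White box fixed on the desk, 155 deep (x) x 130 wide (y) mm, walls and floor 3 mm. Origin: centre of underside. Front (-x side, facing the robot) 32 mm high; back and rear half of the sides 55 mm. Stock, immovable, against the back wall: two cartons flat, stacked, long side along y, tops at 47 mm, front at x = 28 mm. The rest of the floor, forward to x = -74 mm and 124 mm wide, is free.
- gel: Hand-gel bottle, a bystander: clear, round, 58 mm in diameter, white pump head, 147 mm high. Origin: centre of its underside. It stands at one end of the row of returned medicines; a white tumbler (105 mm high, 76 mm wide) stands at the other end.

How it is judged:
At the end, for the whole second after the job is handed in: Each of the five medicines is inside the stock box of its own kind, resting on the floor of the box (underside within 12 mm of the box's underside level), upright or flat within 0.15 rad and still; the carton's long side lies across the box (along the box's y) within 0.35 rad (x of syrup in the frame of box_syrup between -0.072 and 0.06 m and y of syrup in the frame of box_syrup between -0.058 and 0.058 m and z of syrup in the frame of box_syrup between -0.004 and 0.012 m and angle between each of syrup, drops_a, drops_b, jar, carton's own z axis and vertical below 0.15 rad and linear speed of each of syrup, drops_a, drops_b, jar, carton below 0.02 m/s and x of drops_a in the frame of box_drops between -0.072 and 0.06 m and y of drops_a in the frame of box_drops between -0.058 and 0.058 m and z of drops_a in the frame of box_drops between -0.004 and 0.012 m and x of drops_b in the frame of box_drops between -0.072 and 0.06 m and y of drops_b in the frame of box_drops between -0.058 and 0.058 m and z of drops_b in the frame of box_drops between -0.004 and 0.012 m and x of jar in the frame of box_jar between -0.072 and 0.06 m and y of jar in the frame of box_jar between -0.058 and 0.058 m and z of jar in the frame of box_jar between -0.004 and 0.012 m and x of carton in the frame of box_carton between -0.072 and 0.06 m and y of carton in the frame of box_carton between -0.058 and 0.058 m and z of carton in the frame of box_carton between -0.004 and 0.012 m and angle between the x axis of carton and the y axis of box_carton, either way round below 0.35 rad); the robot touches nothing.
It fails at once if a medicine is dropped or flung (moves faster than 0.7 m/s while the fingers do not hold it) ((linear speed of syrup above 0.7 m/s and contact force between the fingers and syrup below 0.3 N) or (linear speed of drops_a above 0.7 m/s and contact force between the fingers and drops_a below 0.3 N) or (linear speed of drops_b above 0.7 m/s and contact force between the fingers and drops_b below 0.3 N) or (linear speed of jar above 0.7 m/s and contact force between the fingers and jar below 0.3 N) or (linear speed of carton above 0.7 m/s and contact force between the fingers and carton below 0.3 N)).
It fails at once if the hand-gel bottle is knocked over (angle between gel's own z axis and vertical above 0.6 rad).
It also fails if it takes over 144 s, if anything falls off the work surface, if the arm or the gripper's body presses on something with over 40 N, if the wrist force passes 120 N, or if a joint passes its speed limit or range.

## Working session

There is one attempt and no reset: what is moved stays moved. The work goes in short steps, Python scripts to look and compute and a tool call to move; the robot and the scene stay as the last step left them, time stands still between calls to the robot, and variables do not carry over. Pictures are saved under pics/ and viewed, at most 14 in all, crops included, and the job is handed in when it is done.

Besides the shell and the picture viewer there is one more tool, called after "Emit:" in YAML: its name, and indented under it one key for each argument. servo_tool: Moves the arm, as the interface text tells. Its arguments: {"type":"object","properties":{"translation":{"type":"array"},"turn":{"type":"array"},"grip":{"type":"number"},"grip_force":{"type":"number"}},"required":["translation","turn"]}

```bash
mkdir -p pics; ls; python3 - <<'E'
from plant import r, optics
import cv2, numpy as np, pickle
for n in ("scene","top"):
    s=optics.snapshot(n); cv2.imwrite(f"pics/{n}0.png",s["img"][:,:,::-1]); pickle.dump(s,open(f"{n}0.pkl","wb"))
    print(n,s["mtx"].tolist(),s["k1"],np.round(s["R"],3).tolist(),np.round(s["t"],3).tolist(), (s["z_map"]>0).mean())
print(r.get_state())
E
```

```text
pics
scene [[426.46103734096846, 0.0, 254.5866206716991], [0.0, 426.46103734096846, 184.63293977341922], [0.0, 0.0, 1.0]] -0.03976992641325561 [[0.056, 0.998, 0.004], [0.559, -0.028, -0.829], [-0.827, 0.048, -0.56]] [-0.052, -0.3, 1.574] 0.9961395263671875
top [[368.73056700564797, 0.0, 256.39678236171045], [0.0, 368.73056700564797, 201.29117823940683], [0.0, 0.0, 1.0]] -0.03325288090961951 [[0.025, -1.0, 0.007], [-0.976, -0.026, -0.214], [0.215, -0.001, -0.977]] [-0.025, 0.54, 1.032] 0.9960835774739584
{'clock': 0.1, 'q': array([-1.29720566,  0.68988289, -0.19449465,  1.56621606,  0.15730475,
        0.90249483, -0.21510052]), 'qd': array([ 4.61226695e-05, -7.93363397e-04, -2.16955247e-03, -3.12942002e-03,
       -3.32238041e-04, -1.97197955e-03, -4.82819994e-04]), 'joint_torque': array([-2.77329695e-03, -5.28498888e+01, -1.27155863e+00, -1.53837276e+01,
       -5.25867334e-02,  1.99642833e-03,  4.98994518e-05]), 'tool_pos': array([0.14836219, 0.60656645, 0.23800672]), 'eef_rot': array([ 1.19580374e-01,  9.92824196e-01, -8.05518293e-04, -2.77274293e-05]), 'contact_force': array([-0.54614023,  0.16459887, -0.34999624]), 'moment': array([-0.01804147, -0.01316848,  0.01087992]), 'finger_force': 0.0, 'opening': 1.0002440610282934}
```

View pics/top0.png

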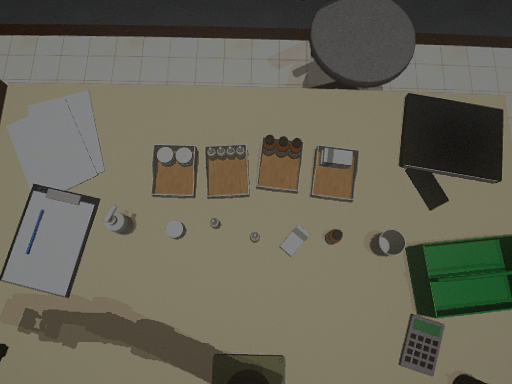

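View pics/scene0.png

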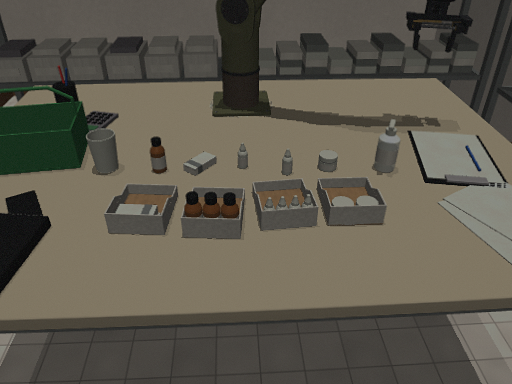

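The top view shows, in the row: gel (117,222), jar (175,230), drops (215,223) and (255,237), carton (295,240), syrup (334,237), tumbler (391,243). The boxes left to right are jar (175,170), drops (228,171), syrup (280,163) and carton (335,173). The scene view shows the same from the far side.

```bash
cat > h.py <<'E'
import numpy as np, cv2, pickle
def world(s):
    h,w=s["z_map"].shape; K=s["mtx"]
    u,v=np.meshgrid(np.arange(w),np.arange(h))
    p=cv2.undistortPoints(np.stack([u,v],-1).reshape(-1,1,2).astype(float),K,np.array([s["k1"],0,0,0.])).reshape(h,w,2)
    z=s["z_map"]; c=np.dstack([p[...,0]*z,p[...,1]*z,z])
    W=(c-s["t"])@s["R"]; W[z==0]=np.nan
    return W
E
python3 - <<'E'
from h import *
T=pickle.load(open("top0.pkl","rb"));S=pickle.load(open("scene0.pkl","rb"))
WT,WS=world(T),world(S)
items=dict(gel=(117,222),jar=(175,230),d1=(215,223),d2=(255,237),carton=(295,240),syrup=(334,237),tumbler=(391,243))
print("desk z", np.nanmedian(WT[255:290,150:350,2]), np.nanmedian(WS[250:280,100:400,2]))
def clean(P,lo,hi): return P[(P[:,2]>lo)&(P[:,2]<hi)]
for n,(u,v) in items.items():
    c=WT[v,u,:2]
    for nm,W in (("top",WT),("scene",WS)):
        P=W.reshape(-1,3); P=P[np.linalg.norm(P[:,:2]-c,axis=1)<.055]; P=clean(P,.008,.2)
        cc,rad=cv2.minEnclosingCircle(P[:,:2].astype(np.float32)); print(n,nm,len(P),"zmax %.3f"%np.percentile(P[:,2],98),"enc",np.round(cc,3),round(rad,3),"bb",np.round(P.min(0),3),np.round(P.max(0),3))
    if n=="carton":
        P=WT.reshape(-1,3);P=P[np.linalg.norm(P[:,:2]-c,axis=1)<.07];P=clean(P,.014,.04);print(cv2.minAreaRect(P[:,:2].astype(np.float32)))
        P=WS.reshape(-1,3);P=P[np.linalg.norm(P[:,:2]-c,axis=1)<.07];P=clean(P,.014,.04);print(cv2.minAreaRect(P[:,:2].astype(np.float32)))
for n,(u,v) in dict(jar=(175,175),drops=(228,175),syrup=(280,170),carton=(335,178)).items():
    c=WT[v,u,:2]
    for nm,W in (("top",WT),("scene",WS)):
        P=W.reshape(-1,3);P=P[(abs(P[:,0]-c[0])<.11)&(abs(P[:,1]-c[1])<.085)];P=clean(P,.012,.062)
        print("box",n,nm,cv2.minAreaRect(P[:,:2].astype(np.float32)), "floor z",round(float(np.nanmedian(WT[v-2:v+3,u-4:u+5,2])),4))
E
```

```text
desk z -0.0005579239698034011 -0.001604741467354102
gel top 546 zmax 0.147 enc [0.469 0.387] 0.034 bb [0.436 0.363 0.008] [0.501 0.416 0.149]
gel scene 845 zmax 0.146 enc [0.477 0.387] 0.033 bb [0.45  0.363 0.008] [0.504 0.418 0.148]
jar top 277 zmax 0.046 enc [0.454 0.23 ] 0.026 bb [0.429 0.205 0.009] [0.478 0.255 0.048]
jar scene 322 zmax 0.043 enc [0.457 0.229] 0.029 bb [0.429 0.204 0.008] [0.486 0.255 0.044]
d1 top 88 zmax 0.074 enc [0.477 0.113] 0.014 bb [0.463 0.099 0.011] [0.489 0.125 0.074]
d1 scene 198 zmax 0.073 enc [0.482 0.113] 0.014 bb [0.474 0.099 0.009] [0.495 0.127 0.075]
d2 top 82 zmax 0.073 enc [ 0.437 -0.008] 0.014 bb [ 0.424 -0.022  0.01 ] [0.451 0.005 0.076]
d2 scene 183 zmax 0.072 enc [ 0.445 -0.007] 0.014 bb [ 0.436 -0.02   0.008] [0.457 0.006 0.074]
carton top 457 zmax 0.025 enc [ 0.432 -0.129] 0.048 bb [ 0.385 -0.172  0.008] [ 0.478 -0.085  0.027]
carton scene 390 zmax 0.023 enc [ 0.434 -0.129] 0.05 bb [ 0.386 -0.173  0.008] [ 0.483 -0.085  0.024]
((0.4324295222759247, -0.1285061538219452), (0.0460539385676384, 0.08759506046772003), 50.30556106567383)
((0.435
[... 895 characters left out ...]
oor z 0.0021
box drops scene ((0.6420732736587524, 0.08377648890018463), (0.16142530739307404, 0.13075333833694458), 4.4710493087768555) floor z 0.0021
box syrup top ((0.6640293598175049, -0.08064154535531998), (0.1301078349351883, 0.15729188919067383), 84.62029266357422) floor z 0.0033
box syrup scene ((0.6667127013206482, -0.0802614688873291), (0.13073448836803436, 0.16166803240776062), 84.46773529052734) floor z 0.0033
box carton top ((0.6412239074707031, -0.25158753991127014), (0.13132452964782715, 0.158445805311203), 83.90638732910156) floor z 0.0033
box carton scene ((0.6442664265632629, -0.24986103177070618), (0.13184016942977905, 0.16307397186756134), 82.7149887084961) floor z 0.0033
```

Emit:
servo_tool:
  translation:
    - [0,0,0]
    - [0,0,0]
    - [-0.0384,-0.0472,0]
    - [-0.0384,-0.0472,0]
    - [-0.0384,-0.0472,0]
    - [-0.0384,-0.0472,0]
    - [-0.0384,-0.0472,0]
    - [-0.0384,-0.0472,0]
    - [-0.0384,-0.0472,0]
    - [-0.0384,-0.0472,0]
  turn:
    - [0,0,-0.12]
    - [0,0,-0.12]
    - [0,0,0]
    - [0,0,0]
    - [0,0,0]
    - [0,0,0]
    - [0,0,0]
    - [0,0,0]
    - [0,0,0]
    - [0,0,0]
  grip: 1.0
  grip_force: 15

```text
clock: 1.35
tool_pos: [0.4567, 0.2279, 0.2386]
eef_rot: [-0.0, 1.0, 0.0, -0.0]
contact_force: [1.0, 1.1, 1.0]
opening: 1.002
finger_force: 0.0
```

Emit:
servo_tool:
  translation:
    - [0,0.0015,0.05]
    - [0,0,0.05]
    - [0,0,0.05]
    - [0,0,0.04]
    - [0,0,0.02]
    - [0,0,0.0145]
    - [0,0,0]
  turn:
    - [0,0,0]
    - [0,0,0]
    - [0,0,0]
    - [0,0,0]
    - [0,0,0]
    - [0,0,0]
    - [0,0,0]

```text
clock: 2.22
tool_pos: [0.4553, 0.231, 0.0136]
eef_rot: [-0.0, 1.0, -0.0, -0.001]
contact_force: [0.6, -0.3, -0.2]
opening: 0.999
finger_force: 0.0
```

Emit:
servo_tool:
  translation:
    - [0,0,0]
    - [0,0,0]
    - [0,0,0]
    - [0,0,0]
    - [0,0,0]
    - [0,0,0]
  turn:
    - [0,0,0]
    - [0,0,0]
    - [0,0,0]
    - [0,0,0]
    - [0,0,0]
    - [0,0,0]
  grip: 0.3
  grip_force: 15

```text
clock: 2.98
tool_pos: [0.4559, 0.2312, 0.0146]
eef_rot: [-0.0, 1.0, 0.0, 0.0]
contact_force: [-0.6, 0.0, 6.3]
opening: 0.585
finger_force: 15.0
```

Emit:
servo_tool:
  translation:
    - [0,0,-0.02]
    - [0,0,-0.03]
    - [0,0,-0.03]
    - [-0.039,0.004,0]
    - [-0.039,0.004,0]
    - [-0.039,0.004,0]
    - [-0.0395,0.004,0]
    - [0,0,0]
    - [0,0,0.03]
    - [0,0,0.025]
  turn:
    - [0,0,0]
    - [0,0,0]
    - [0,0,0]
    - [0,0,0]
    - [0,0,0]
    - [0,0,0]
    - [0,0,0]
    - [0,0,0]
    - [0,0,0]
    - [0,0,0]

```text
clock: 4.22
tool_pos: [0.6104, 0.247, 0.038]
eef_rot: [-0.001, 1.0, -0.0, -0.001]
contact_force: [0.0, -0.1, -0.9]
opening: 0.592
finger_force: 15.0
```

Emit:
servo_tool:
  translation:
    - [0,0,0.012]
    - [0,0,0.008]
    - [0,0,0]
    - [0,0,0]
  turn:
    - [0,0,0]
    - [0,0,0]
    - [0,0,0]
    - [0,0,0]

```text
clock: 4.72
tool_pos: [0.6127, 0.2475, 0.02]
eef_rot: [-0.0, 1.0, 0.0, 0.001]
contact_force: [-0.2, 0.3, -0.8]
opening: 0.586
finger_force: 15.0
```

Emit:
servo_tool:
  translation:
    - [0,0,0.0025]
    - [0,0,0]
  turn:
    - [0,0,0]
    - [0,0,0]

```text
clock: 4.97
tool_pos: [0.6129, 0.2475, 0.0177]
eef_rot: [-0.0, 1.0, 0.0, 0.001]
contact_force: [-1.3, -0.3, 3.6]
opening: 0.586
finger_force: 15.0
```

Emit:
servo_tool:
  translation:
    - [0,0,0]
    - [0,0,0]
    - [0,0,0]
    - [0,0,-0.02]
    - [0,0,-0.04]
    - [0,0,-0.04]
    - [0,0,0]
  turn:
    - [0,0,0]
    - [0,0,0]
    - [0,0,0]
    - [0,0,0]
    - [0,0,0]
    - [0,0,0]
    - [0,0,0]
  grip: 0.72

```text
clock: 5.85
tool_pos: [0.6148, 0.2486, 0.1217]
eef_rot: [0.0, 1.0, 0.002, 0.004]
contact_force: [0.4, -0.1, 0.0]
opening: 0.72
finger_force: 0.0
```

Emit:
servo_tool:
  translation:
    - [0.034,-0.034,0]
    - [0.034,-0.034,0]
    - [0.034,-0.034,0]
    - [0.033,-0.033,0]
    - [0,0,0]
    - [0,0,0]
  turn:
    - [0,0,0]
    - [0,0,0]
    - [0,0,0]
    - [0,0,0]
    - [0,0,0]
    - [0,0,0]
  grip: 0.7

```text
clock: 6.6
tool_pos: [0.4782, 0.113, 0.117]
eef_rot: [-0.0, 1.0, 0.001, 0.001]
contact_force: [-0.0, 0.3, -0.3]
opening: 0.7
finger_force: 0.0
```

Emit:
servo_tool:
  translation:
    - [0,0,0.04]
    - [0,0,0.035]
    - [0,0,0.015]
    - [0,0,0.008]
    - [0,0,0]
    - [0,0,0]
  turn:
    - [0,0,0]
    - [0,0,0]
    - [0,0,0]
    - [0,0,0]
    - [0,0,0]
    - [0,0,0]

```text
clock: 7.35
tool_pos: [0.4779, 0.1126, 0.0192]
eef_rot: [-0.0, 1.0, 0.0, 0.001]
contact_force: [0.1, 0.8, 0.9]
opening: 0.698
finger_force: 0.0
```

Emit:
servo_tool:
  translation:
    - [0,0,0]
    - [0,0,0]
    - [0,0,0]
    - [0,0,0]
    - [0,0,0]
    - [0,0,0]
    - [0,0,0]
  turn:
    - [0,0,0]
    - [0,0,0]
    - [0,0,0]
    - [0,0,0]
    - [0,0,0]
    - [0,0,0]
    - [0,0,0]
  grip: 0.1
  grip_force: 10

```text
clock: 8.22
tool_pos: [0.4773, 0.1121, 0.0188]
eef_rot: [-0.0, 1.0, 0.0, 0.0]
contact_force: [0.5, 0.5, 2.7]
opening: 0.312
finger_force: 10.0
```

Emit:
servo_tool:
  translation:
    - [0,0,-0.02]
    - [0,0,-0.035]
    - [0,0,-0.035]
    - [-0.044,-0.007,0]
    - [-0.045,-0.007,0]
    - [-0.045,-0.007,0]
    - [-0.044,-0.0065,0]
    - [0,0,0]
    - [0,0,0.03]
    - [0,0,0.03]
  turn:
    - [0,0,0]
    - [0,0,0]
    - [0,0,0]
    - [0,0,0]
    - [0,0,0]
    - [0,0,0]
    - [0,0,0]
    - [0,0,0]
    - [0,0,0]
    - [0,0,0]

```text
clock: 9.48
tool_pos: [0.6537, 0.085, 0.0479]
eef_rot: [-0.001, 1.0, 0.0, -0.001]
contact_force: [0.0, 0.0, 0.1]
opening: 0.314
finger_force: 10.0
```

Emit:
servo_tool:
  translation:
    - [0,0,0.015]
    - [0,0,0.008]
    - [0,0,0]
    - [0,0,0]
  turn:
    - [0,0,0]
    - [0,0,0]
    - [0,0,0]
    - [0,0,0]

```text
clock: 9.98
tool_pos: [0.6559, 0.0849, 0.0267]
eef_rot: [-0.0, 1.0, 0.0, 0.001]
contact_force: [0.0, 0.7, -0.3]
opening: 0.313
finger_force: 10.0
```

Emit:
servo_tool:
  translation:
    - [0,0,0.0035]
    - [0,0,0.0013]
    - [0,0,0]
    - [0,0,0]
  turn:
    - [0,0,0]
    - [0,0,0]
    - [0,0,0]
    - [0,0,0]

```text
clock: 10.48
tool_pos: [0.6556, 0.0847, 0.0218]
eef_rot: [-0.0, 1.0, 0.0, 0.0]
contact_force: [-1.6, -0.8, 5.1]
opening: 0.316
finger_force: 10.0
```

Emit:
servo_tool:
  translation:
    - [0,0,0]
    - [0,0,0]
    - [0,0,0]
    - [0,0,-0.02]
    - [0,0,-0.04]
    - [0,0,-0.04]
    - [0,0,0]
    - [0,0,0]
  turn:
    - [0,0,0]
    - [0,0,0]
    - [0,0,0]
    - [0,0,0]
    - [0,0,0]
    - [0,0,0]
    - [0,0,0]
    - [0,0,0]
  grip: 0.5

```text
clock: 11.48
tool_pos: [0.655, 0.0845, 0.1213]
eef_rot: [-0.0, 1.0, -0.0, 0.0]
contact_force: [-0.5, -0.3, -1.0]
opening: 0.502
finger_force: 0.0
```

Emit:
servo_tool:
  translation:
    - [0.043,-0.0184,0]
    - [0.043,-0.0184,0]
    - [0.043,-0.0184,0]
    - [0.043,-0.0184,0]
    - [0.043,-0.0184,0]
    - [0,0,0]
    - [0,0,0]
  turn:
    - [0,0,0]
    - [0,0,0]
    - [0,0,0]
    - [0,0,0]
    - [0,0,0]
    - [0,0,0]
    - [0,0,0]
  grip: 0.68

```text
clock: 12.35
tool_pos: [0.4411, -0.0069, 0.1206]
eef_rot: [-0.0, 1.0, 0.0, 0.0]
contact_force: [0.3, 0.5, 0.3]
opening: 0.677
finger_force: 0.0
```

```bash
python3 - <<'E'
from plant import r, optics
import cv2, numpy as np, pickle
from h import *
a=optics.snapshot("scene"); b=optics.snapshot("top"); pickle.dump((a,b),open("1.pkl","wb"))
im=np.vstack([cv2.resize(a["img"][120:260,90:400],(775,350)),cv2.resize(b["img"][130:230,140:360],(550,250),interpolation=2)[:,:] if 0 else cv2.copyMakeBorder(cv2.resize(b["img"][135:255,140:370],(479,250)),0,0,0,296,0)])
cv2.imwrite("pics/c1.png",im[:,:,::-1])
print(np.round(r.get_state()["q"],2))
E
```

```text
[ 0.06  0.69 -0.24  2.21  0.55  0.3   0.92]
```

View pics/c1.png

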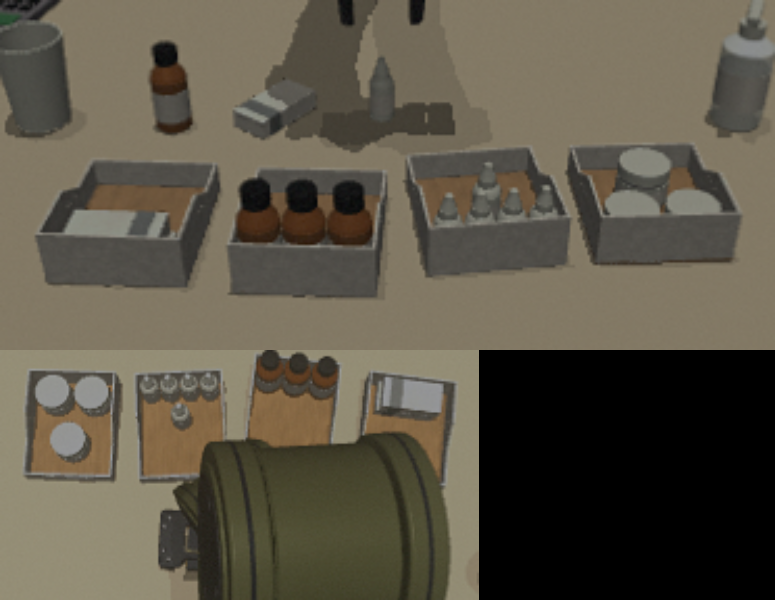

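Jar and first dropper stand upright in their boxes (crop 645,185 and 488,185); the gripper hangs over the second dropper.

Emit:
servo_tool:
  translation:
    - [0.0005,-0.0005,0.04]
    - [0,0,0.035]
    - [0,0,0.018]
    - [0,0,0.0085]
    - [0,0,0]
    - [0,0,0]
  turn:
    - [0,0,0]
    - [0,0,0]
    - [0,0,0]
    - [0,0,0]
    - [0,0,0]
    - [0,0,0]

```text
clock: 13.2
tool_pos: [0.4428, -0.0082, 0.0296]
eef_rot: [-0.0, 1.0, -0.001, -0.002]
contact_force: [-1.3, -0.2, -0.1]
opening: 0.682
finger_force: 0.0
```

Emit:
servo_tool:
  translation:
    - [0,0,0]
    - [0,0,0]
    - [0,0,0]
    - [0,0,0]
    - [0,0,0]
    - [0,0,0]
    - [0,0,0]
  turn:
    - [0,0,0]
    - [0,0,0]
    - [0,0,0]
    - [0,0,0]
    - [0,0,0]
    - [0,0,0]
    - [0,0,0]
  grip: 0.1
  grip_force: 10

```text
clock: 14.08
tool_pos: [0.4423, -0.0084, 0.0297]
eef_rot: [-0.0, 1.0, -0.001, -0.002]
contact_force: [0.5, -0.1, 1.2]
opening: 0.312
finger_force: 10.0
```

Emit:
servo_tool:
  translation:
    - [0,0,-0.02]
    - [0,0,-0.03]
    - [0,0,-0.02]
    - [-0.0325,0.0178,0]
    - [-0.0325,0.0178,0]
    - [-0.0325,0.0178,0]
    - [-0.0325,0.0178,0]
    - [-0.0325,0.0178,0]
    - [0,0,0]
    - [0,0,0]
  turn:
    - [0,0,0]
    - [0,0,0]
    - [0,0,0]
    - [0,0,0]
    - [0,0,0]
    - [0,0,0]
    - [0,0,0]
    - [0,0,0]
    - [0,0,0]
    - [0,0,0]

```text
clock: 15.32
tool_pos: [0.6038, 0.0799, 0.0981]
eef_rot: [-0.0, 1.0, -0.001, -0.004]
contact_force: [0.3, -0.6, -0.5]
opening: 0.308
finger_force: 10.0
```

```bash
python3 - <<'E'
from plant import r, optics
import cv2, numpy as np, pickle
from h import *
a=optics.snapshot("scene")
W=world(a)
P=W.reshape(-1,3);P=P[(abs(P[:,0]-.606)<.03)&(abs(P[:,1]-.081)<.02)&(P[:,2]>.05)&(P[:,2]<.11)]
print(len(P),np.round(P.min(0),3),np.round(P.max(0),3),np.round(r.get_state()["q"],2))
cv2.imwrite("pics/c2.png",cv2.resize(a["img"][80:240,200:360],(600,600))[:,:,::-1])
E
```

```text
194 [0.6   0.061 0.066] [0.62  0.099 0.11 ] [ 0.12  0.92 -0.61  1.7   0.72  0.76  0.72]
```

View pics/c2.png

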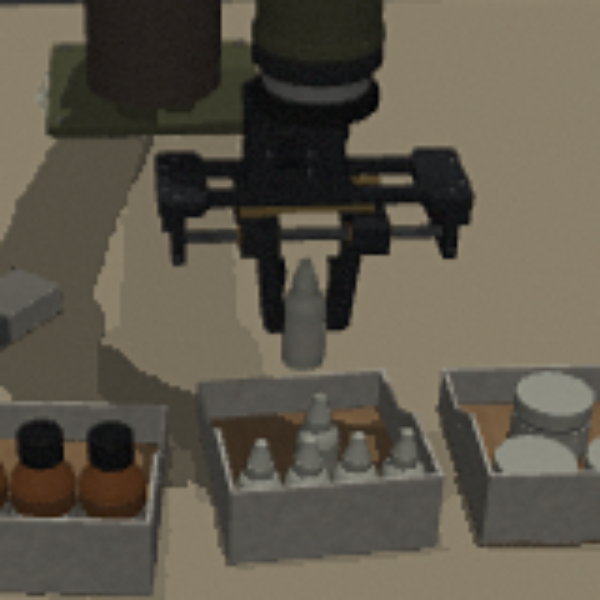

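The second dropper hangs upright between the fingertips (305,315) over the free front of its box.

Emit:
servo_tool:
  translation:
    - [-0.0015,0.0005,0.025]
    - [0,0,0.02]
    - [0,0,0.01]
    - [0,0,0.006]
    - [0,0,0]
    - [0,0,0]
    - [0,0,0]
  turn:
    - [0,0,0]
    - [0,0,0]
    - [0,0,0]
    - [0,0,0]
    - [0,0,0]
    - [0,0,0]
    - [0,0,0]

```text
clock: 16.25
tool_pos: [0.6066, 0.0812, 0.0382]
eef_rot: [-0.0, 1.0, -0.001, -0.002]
contact_force: [-0.8, -0.1, -1.0]
opening: 0.319
finger_force: 10.0
```

Emit:
servo_tool:
  translation:
    - [0,0,0.0035]
    - [0,0,0.0018]
    - [0,0,0]
    - [0,0,0]
  turn:
    - [0,0,0]
    - [0,0,0]
    - [0,0,0]
    - [0,0,0]

```text
clock: 16.75
tool_pos: [0.6064, 0.0813, 0.0326]
eef_rot: [-0.0, 1.0, -0.001, -0.002]
contact_force: [0.6, 1.2, 4.1]
opening: 0.312
finger_force: 10.0
```

Emit:
servo_tool:
  translation:
    - [0,0,0]
    - [0,0,0]
    - [0,0,0]
    - [0,0,-0.02]
    - [0,0,-0.035]
    - [0,0,-0.055]
    - [0,0,0]
    - [0,0,0]
  turn:
    - [0,0,0]
    - [0,0,0]
    - [0,0,0]
    - [0,0,0]
    - [0,0,0]
    - [0,0,0]
    - [0,0,0]
    - [0,0,0]
  grip: 0.5

```text
clock: 17.75
tool_pos: [0.6068, 0.0809, 0.1431]
eef_rot: [-0.0, 1.0, -0.001, -0.002]
contact_force: [-0.2, -0.4, -0.1]
opening: 0.497
finger_force: 0.0
```

Emit:
servo_tool:
  translation:
    - [0.0267,-0.0537,0]
    - [0.0267,-0.0537,0]
    - [0.0267,-0.0537,0]
    - [0.0267,-0.0537,0]
    - [0.0267,-0.0537,0]
    - [0.0267,-0.0537,0]
    - [0,0,0]
    - [0,0,0]
  turn:
    - [0,0,0]
    - [0,0,0]
    - [0,0,0]
    - [0,0,0]
    - [0,0,0]
    - [0,0,0]
    - [0,0,0]
    - [0,0,0]
  grip: 0.75

```text
clock: 18.75
tool_pos: [0.4465, -0.2404, 0.143]
eef_rot: [-0.0, 1.0, 0.0, -0.003]
contact_force: [0.5, 1.0, 0.6]
opening: 0.75
finger_force: 0.0
```

Emit:
servo_tool:
  translation:
    - [0,-0.0005,0.035]
    - [0,0,0.025]
    - [0,0,0.014]
    - [0,0,0]
    - [0,0,0]
  turn:
    - [0,0,0]
    - [0,0,0]
    - [0,0,0]
    - [0,0,0]
    - [0,0,0]

```text
clock: 19.38
tool_pos: [0.4471, -0.2411, 0.0702]
eef_rot: [-0.001, 1.0, -0.001, -0.002]
contact_force: [-0.7, -0.2, 0.2]
opening: 0.75
finger_force: 0.0
```

Emit:
servo_tool:
  translation:
    - [0,0,0]
    - [0,0,0]
    - [0,0,0]
    - [0,0,0]
    - [0,0,0]
    - [0,0,0]
    - [0,0,0]
    - [0,0,0]
  turn:
    - [0,0,0]
    - [0,0,0]
    - [0,0,0]
    - [0,0,0]
    - [0,0,0]
    - [0,0,0]
    - [0,0,0]
    - [0,0,0]
  grip: 0.1
  grip_force: 20

```text
clock: 20.38
tool_pos: [0.4464, -0.2415, 0.0696]
eef_rot: [-0.0, 1.0, -0.001, -0.002]
contact_force: [-0.0, 0.8, 1.9]
opening: 0.356
finger_force: 15.9
```

Emit:
servo_tool:
  translation:
    - [0,0,0]
    - [0,0,0]
    - [0,0,0]
    - [0,0,-0.006]
    - [0,0,-0.005]
    - [0,0,0]
    - [0,0,0]
  turn:
    - [0,0,0]
    - [0,0,0]
    - [0,0,0]
    - [0,0,0]
    - [0,0,0]
    - [0,0,0]
    - [0,0,0]
  grip: 0.55

```text
clock: 21.25
tool_pos: [0.4464, -0.2417, 0.0807]
eef_rot: [-0.0, 1.0, -0.001, -0.002]
contact_force: [-0.2, 0.0, -0.1]
opening: 0.552
finger_force: 0.0
```

Emit:
servo_tool:
  translation:
    - [0,0,0]
    - [0,0,0]
    - [0,0,0]
    - [0,0,0]
    - [0,0,0]
    - [0,0,0]
    - [0,0,0]
    - [0,0,0]
  turn:
    - [0,0,0]
    - [0,0,0]
    - [0,0,0]
    - [0,0,0]
    - [0,0,0]
    - [0,0,0]
    - [0,0,0]
    - [0,0,0]
  grip: 0.1
  grip_force: 20

```text
clock: 22.25
tool_pos: [0.4463, -0.2417, 0.0805]
eef_rot: [-0.0, 1.0, -0.001, -0.003]
contact_force: [-0.0, 0.1, -2.5]
opening: 0.3
finger_force: 20.0
```

Emit:
servo_tool:
  translation:
    - [0,0,-0.02]
    - [0,0,-0.03]
    - [0,0,-0.025]
    - [-0.0332,0.0272,0]
    - [-0.0332,0.0272,0]
    - [-0.0332,0.0272,0]
    - [-0.0332,0.0272,0]
    - [-0.0332,0.0272,0]
    - [-0.0332,0.0272,0]
    - [0,0,0]
  turn:
    - [0,0,0]
    - [0,0,0]
    - [0,0,0]
    - [0,0,0]
    - [0,0,0]
    - [0,0,0]
    - [0,0,0]
    - [0,0,0]
    - [0,0,0]
    - [0,0,0]

```text
clock: 23.5
tool_pos: [0.6479, -0.0737, 0.1544]
eef_rot: [-0.002, 1.0, 0.001, -0.001]
contact_force: [-0.6, 0.1, -2.4]
opening: 0.302
finger_force: 20.0
```

Emit:
servo_tool:
  translation:
    - [0,0,0]
    - [0,0,0]
  turn:
    - [0,0,0]
    - [0,0,0]

```text
clock: 23.75
tool_pos: [0.6448, -0.08, 0.1541]
eef_rot: [0.001, 1.0, -0.001, -0.003]
contact_force: [-0.5, -0.9, -1.9]
opening: 0.298
finger_force: 20.0
```

```bash
python3 - <<'E'
from plant import r, optics
import cv2, numpy as np
a=optics.snapshot("scene")
print(r.get_state()["tool_pos"])
cv2.imwrite("pics/c3.png",cv2.resize(a["img"][80:240,150:340],(712,600))[:,:,::-1])
E
```

```text
[ 0.64497026 -0.0799054   0.15420471]
```

View pics/c3.png

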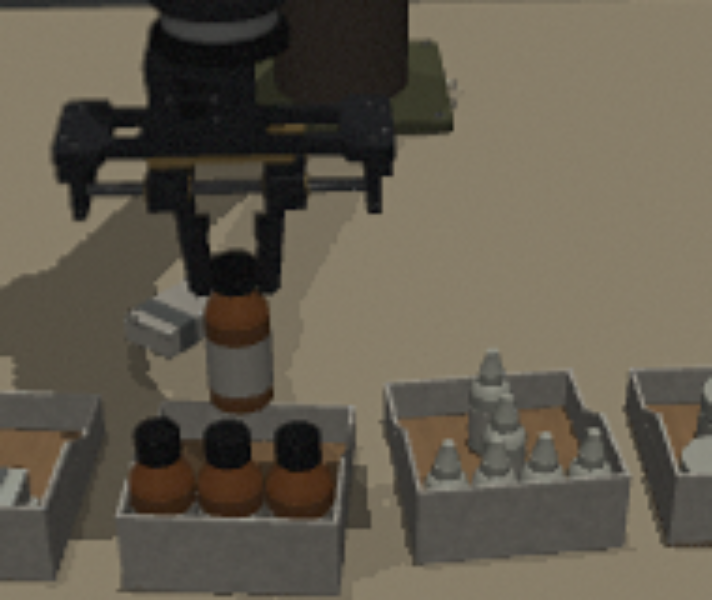

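The syrup hangs upright by its cap (238,330) over the front of its box, and both droppers stand (490,395; 505,430).

Emit:
servo_tool:
  translation:
    - [0,0.0005,0.03]
    - [0,0,0.02]
    - [0,0,0.01]
    - [0,0,0.005]
    - [0,0,0]
    - [0,0,0]
    - [0,0,0]
  turn:
    - [0,0,0]
    - [0,0,0]
    - [0,0,0]
    - [0,0,0]
    - [0,0,0]
    - [0,0,0]
    - [0,0,0]

```text
clock: 24.68
tool_pos: [0.646, -0.0777, 0.09]
eef_rot: [-0.0, 1.0, -0.001, -0.002]
contact_force: [-0.0, -0.0, -2.0]
opening: 0.302
finger_force: 20.0
```

Emit:
servo_tool:
  translation:
    - [0,0,0.003]
    - [0,0,0.003]
    - [0,0,0.0005]
    - [0,0,0]
    - [0,0,0]
  turn:
    - [0,0,0]
    - [0,0,0]
    - [0,0,0]
    - [0,0,0]
    - [0,0,0]

```text
clock: 25.3
tool_pos: [0.6458, -0.0778, 0.0835]
eef_rot: [-0.0, 1.0, -0.001, -0.002]
contact_force: [-1.7, 0.3, 5.7]
opening: 0.298
finger_force: 20.0
```

Emit:
servo_tool:
  translation:
    - [0,0,0]
    - [0,0,0]
    - [0,0,0]
    - [0,0,-0.02]
    - [0,0,-0.04]
    - [0,0,0]
    - [0.05,-0.015,0]
    - [0.05,-0.015,0]
    - [0.05,-0.015,0]
    - [0.05,-0.015,0]
  turn:
    - [0,0,0]
    - [0,0,0]
    - [0,0,0]
    - [0,0,0]
    - [0,0,0]
    - [0,0,0]
    - [0,0,0]
    - [0,0,0]
    - [0,0,0]
    - [0,0,0]
  grip: 0.5

```text
clock: 26.55
tool_pos: [0.4441, -0.1383, 0.1442]
eef_rot: [-0.0, 1.0, -0.001, -0.002]
contact_force: [0.1, -1.0, -0.1]
opening: 0.5
finger_force: 0.0
```

Emit:
servo_tool:
  translation:
    - [0,0,0]
    - [0,0,0]
    - [0,0,0]
    - [0,0,0]
    - [0,0,0]
    - [0,0,0]
  turn:
    - [0,0,0.173]
    - [0,0,0.173]
    - [0,0,0.173]
    - [0,0,0.173]
    - [0,0,0]
    - [0,0,0]
  grip: 0.85

```text
clock: 27.3
tool_pos: [0.4458, -0.1378, 0.144]
eef_rot: [0.338, 0.941, -0.001, -0.002]
contact_force: [1.0, 0.7, -0.2]
opening: 0.855
finger_force: 0.0
```

```bash
python3 - <<'E'
from plant import r
from scipy.spatial.transform import Rotation as R
s=r.get_state(); print(s["q"].round(3), s["tool_pos"], R.from_quat(s["eef_rot"]).as_matrix().round(3))
E
```

```text
[ 0.478  0.684 -0.445  2.11   0.63   0.484  0.432] [ 0.44584385 -0.13777481  0.14403543] [[-0.772  0.635 -0.005]
 [ 0.636  0.772 -0.001]
 [ 0.003 -0.004 -1.   ]]
```

Emit:
servo_tool:
  translation:
    - [0,0,0.045]
    - [0,0,0.04]
    - [0,0,0.025]
    - [0,0,0.015]
    - [0,0,0.008]
    - [0,0,0.005]
    - [0,0,0]
    - [0,0,0]
  turn:
    - [0,0,0]
    - [0,0,0]
    - [0,0,0]
    - [0,0,0]
    - [0,0,0]
    - [0,0,0]
    - [0,0,0]
    - [0,0,0]
  grip: 0.85

```text
clock: 28.3
tool_pos: [0.4454, -0.1381, 0.0064]
eef_rot: [0.339, 0.941, -0.001, -0.002]
contact_force: [0.6, -0.5, -0.6]
opening: 0.85
finger_force: 0.0
```

```bash
python3 - <<'E'
from plant import r
s=r.get_state(); print(s["q"].round(3), s["tool_pos"],s["contact_force"])
E
```

```text
[ 0.231  0.943 -0.05   2.171  0.917  0.053  0.164] [ 0.44540592 -0.13813768  0.00639169] [ 0.63859184 -0.49112256 -0.56838004]
```

Just reachable (q6 near its limit). Close.

Emit:
servo_tool:
  translation:
    - [0,0,0]
    - [0,0,0]
    - [0,0,0]
    - [0,0,0]
    - [0,0,0]
    - [0,0,0]
  turn:
    - [0,0,0]
    - [0,0,0]
    - [0,0,0]
    - [0,0,0]
    - [0,0,0]
    - [0,0,0]
  grip: 0.3
  grip_force: 12

```text
clock: 29.05
tool_pos: [0.4452, -0.138, 0.0061]
eef_rot: [0.339, 0.941, -0.001, -0.002]
contact_force: [-0.1, -0.1, 2.7]
opening: 0.521
finger_force: 12.0
```

Emit:
servo_tool:
  translation:
    - [0,0,-0.02]
    - [0,0,-0.03]
    - [0,0,-0.04]
    - [0,0,0]
    - [0,0,0]
    - [0,0,0]
    - [0,0,0]
    - [0,0,0]
    - [0,0,0]
    - [0,0,0]
  turn:
    - [0,0,0]
    - [0,0,0]
    - [0,0,0]
    - [0,0,0.165]
    - [0,0,0.165]
    - [0,0,0.165]
    - [0,0,0.165]
    - [0,0,0.165]
    - [0,0,0.165]
    - [0,0,0]

```text
clock: 30.3
tool_pos: [0.4455, -0.1378, 0.0959]
eef_rot: [0.745, 0.668, -0.003, -0.001]
contact_force: [0.1, 0.0, 0.3]
opening: 0.52
finger_force: 12.0
```

Emit:
servo_tool:
  translation:
    - [0,0,0]
    - [0,0,0]
  turn:
    - [0,0,0]
    - [0,0,0]

```text
clock: 30.55
tool_pos: [0.4455, -0.1379, 0.0959]
eef_rot: [0.745, 0.667, -0.002, -0.001]
contact_force: [1.0, -0.3, -0.2]
opening: 0.521
finger_force: 12.0
```

```bash
python3 - <<'E'
from plant import r, optics
import cv2
from h import *
from scipy.spatial.transform import Rotation as R
s=r.get_state(); M=R.from_quat(s["eef_rot"]).as_matrix(); print(s["q"].round(3), s["tool_pos"], M.round(3))
d=np.array([.6179,-.2631,s["tool_pos"][2]])-s["tool_pos"]; print("tool shift",(M.T@d).round(4))
a=optics.snapshot("scene")
cv2.imwrite("pics/c4.png",cv2.resize(a["img"][80:240,100:290],(712,600))[:,:,::-1])
E
```

```text
[ 0.296  0.754 -0.155  2.149  0.414  0.271 -0.328] [ 0.44550205 -0.13788008  0.09589779] [[ 0.109  0.994 -0.005]
 [ 0.994 -0.109 -0.001]
 [-0.002 -0.005 -1.   ]]
tool shift [-0.1056  0.185  -0.0008]
```

View pics/c4.png

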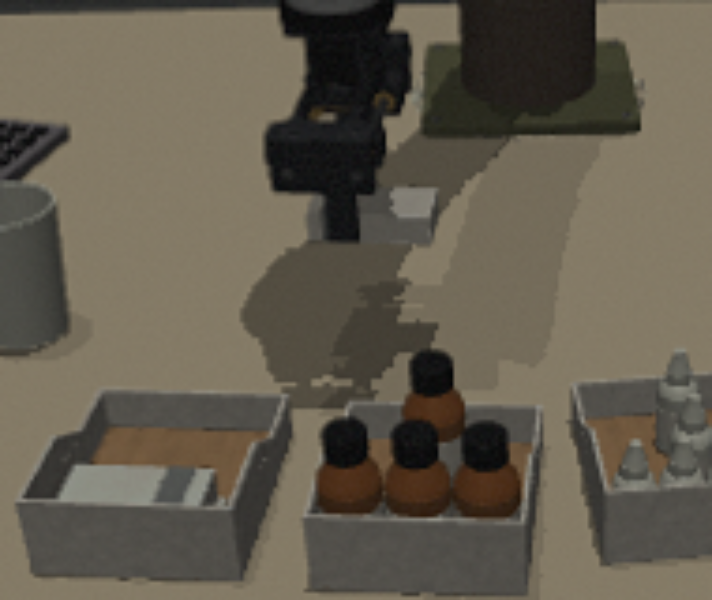

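The carton is held level across the fingers (375,212); the syrup stands upright in its box (432,395).

Emit:
servo_tool:
  translation:
    - [-0.0264,0.0463,0]
    - [-0.0264,0.0463,0]
    - [-0.0264,0.0463,0]
    - [-0.0264,0.0463,0]
    - [0,0,0]
    - [0,0,0]
    - [0,0,0.03]
    - [0,0,0.025]
    - [0,0,0]
    - [0,0,0]
  turn:
    - [0,0,0]
    - [0,0,0]
    - [0,0,0]
    - [0,0,0]
    - [0,0,0]
    - [0,0,0]
    - [0,0,0]
    - [0,0,0]
    - [0,0,0]
    - [0,0,0]

```text
clock: 31.85
tool_pos: [0.6178, -0.2629, 0.0412]
eef_rot: [0.745, 0.667, -0.002, -0.001]
contact_force: [-0.3, -0.1, -0.7]
opening: 0.52
finger_force: 12.0
```

```bash
python3 - <<'E'
from plant import r, optics
import cv2
a=optics.snapshot("scene"); print(r.get_state()["tool_pos"])
cv2.imwrite("pics/c5.png",cv2.resize(a["img"][110:240,90:240],(690,600))[:,:,::-1])
E
```

```text
[ 0.61825013 -0.26312341  0.04158631]
```

View pics/c5.png

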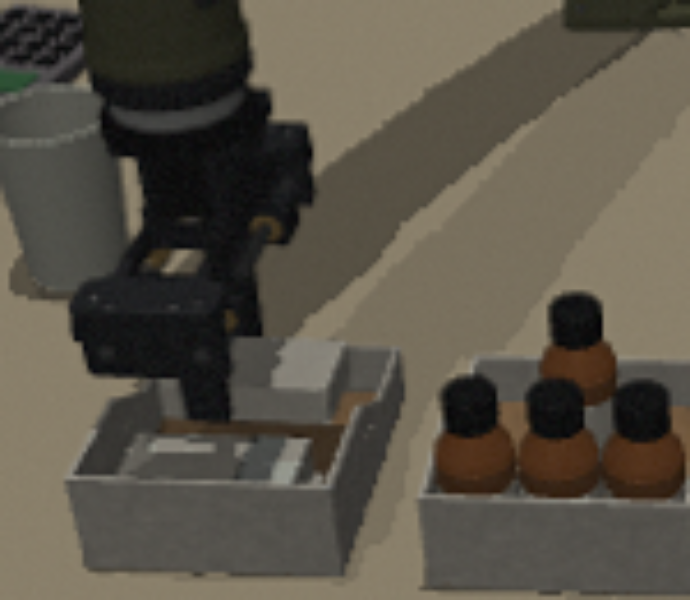

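The carton (260,390) sits within the side walls of its box, just above the floor.

Emit:
servo_tool:
  translation:
    - [0,0,0.016]
    - [0,0,0.009]
    - [0,0,0.004]
    - [0,0,0.0025]
    - [0,0,0]
    - [0,0,0]
  turn:
    - [0,0,0]
    - [0,0,0]
    - [0,0,0]
    - [0,0,0]
    - [0,0,0]
    - [0,0,0]

```text
clock: 32.65
tool_pos: [0.6175, -0.2634, 0.0091]
eef_rot: [0.745, 0.667, -0.002, -0.001]
contact_force: [-2.2, 0.6, 3.2]
opening: 0.517
finger_force: 12.0
```

Emit:
servo_tool:
  translation:
    - [0,0,0]
    - [0,0,0]
    - [0,0,0]
    - [0,0,-0.015]
    - [0,0,-0.03]
    - [0,0,-0.05]
    - [0,0,-0.05]
    - [0,0,-0.05]
    - [0,0,0]
    - [0,0,0]
  turn:
    - [0,0,0]
    - [0,0,0]
    - [0,0,0]
    - [0,0,0]
    - [0,0,0]
    - [0,0,0]
    - [0,0,0]
    - [0,0,0]
    - [0,0,0]
    - [0,0,0]
  grip: 0.6

```text
clock: 33.9
tool_pos: [0.618, -0.2632, 0.2039]
eef_rot: [0.745, 0.667, -0.003, -0.001]
contact_force: [0.5, 0.3, -0.0]
opening: 0.599
finger_force: 0.0
```

Emit:
servo_tool:
  translation:
    - [0,-0.05,0]
    - [0,-0.05,0]
    - [0,-0.05,0]
    - [0,-0.05,0]
    - [0,0,0]
    - [0,0,0]
  turn:
    - [0,0,0]
    - [0,0,0]
    - [0,0,0]
    - [0,0,0]
    - [0,0,0]
    - [0,0,0]

```text
clock: 34.65
tool_pos: [0.4201, -0.241, 0.2042]
eef_rot: [0.745, 0.667, -0.002, -0.001]
contact_force: [-0.1, -0.3, 0.3]
opening: 0.597
finger_force: 0.0
```

```bash
python3 - <<'E'
from plant import r, optics
import cv2
from h import *
a=optics.snapshot("scene"); b=optics.snapshot("top")
im=np.vstack([cv2.resize(a["img"][120:240,90:400],(775,300)),cv2.copyMakeBorder(cv2.resize(b["img"][125:235,140:370],(627,300)),0,0,0,148,0)])
cv2.imwrite("pics/c6.png",im[:,:,::-1])
W=np.vstack([world(a).reshape(-1,3),world(b).reshape(-1,3)])
for n,c,yaw,(x0,x1),(lo,hi) in (("carton",(.6425,-.2508),-6.5,(-.065,.022),(.014,.04)),("jar",(.6375,.2475),-.5,(-.065,.015),(.036,.06)),("drops",(.6405,.0835),4.5,(-.065,.035),(.04,.09)),("syrup",(.6655,-.0805),-5.4,(-.065,.022),(.05,.12))):
    t=np.radians(yaw); M=np.array([[np.cos(t),np.sin(t)],[-np.sin(t),np.cos(t)]])
    p=(W[:,:2]-c)@M.T; k=(p[:,0]>x0)&(p[:,0]<x1)&(abs(p[:,1])<.058)&(W[:,2]>lo)&(W[:,2]<hi)
    q=p[k]; print(n,len(q),q.min(0).round(3),q.max(0).round(3),"z98",np.percentile(W[k,2],98).round(3), cv2.minAreaRect(q.astype(np.float32)) if n=="carton" else "")
E
```

```text
carton 849 [-0.048 -0.045] [0.003 0.045] z98 0.028 ((-0.02281028777360916, 0.0001739002764225006), (0.0902431383728981, 0.05088072270154953), 89.928955078125)
jar 469 [-0.052 -0.026] [0.003 0.026] z98 0.047 
drops 347 [-0.052 -0.013] [0.031 0.015] z98 0.076 
syrup 445 [-0.043 -0.019] [0.   0.02] z98 0.102
```

View pics/c6.png

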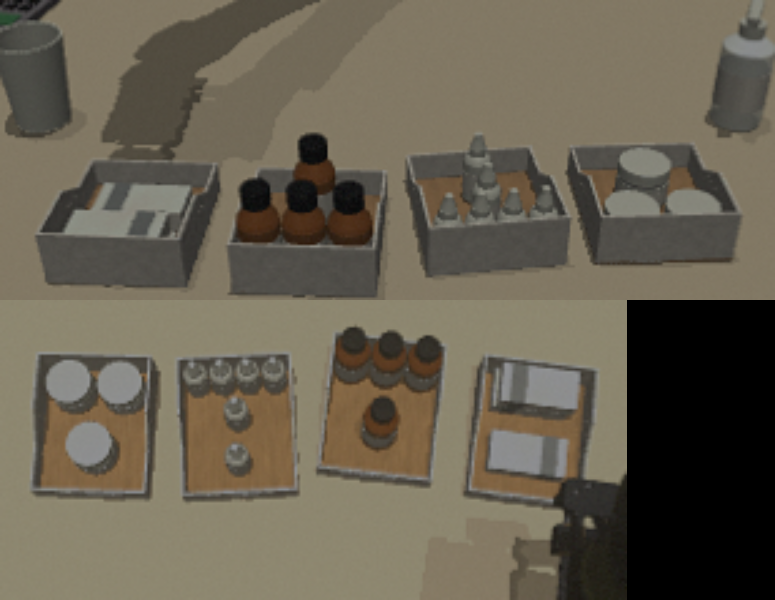

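All five are in their own boxes, upright or flat and square to the box, and the gel bottle still stands. The arm is clear.

```bash
python3 -c "
from plant import r
print(r.finish_job())"
```

```text
the job is handed in; nothing more can be done
None
```

All five medicines are back on the floor of their own stock boxes, bottles and jar upright and carton flat across, the gel bottle is still standing, and the job was handed in at about 35 s; the hand-in call returned no verdict.

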